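# Lock the caretaker's tool chest in the nursery

## Task

The repair is finished and the children are coming back: put the orange-lidded screw box from the deck back into the tool chest, shut the lid, swing the steel hasp over its staple so that it lies flat on the deck, and push the red-knobbed locking pin through the staple's loop until its knob is up against the guide. If the pin was left poking into the staple, draw it back clear in its guide before lowering the hasp, as it is in the way. Leave the drill, the glue bottle and the spirit level where they are.

Things in the scene. Friction and masses are not known exactly. Their poses are not given: they have to be found in the camera images.
- chest: Fixed oak tool chest 280 (x) x 340 (y) x 120 mm high; origin at the centre of its underside. Own axes: -x is the front, z up. Its top has two parts: a fixed front deck (x -140 to -20 mm, top at z 120) and behind it the hinged lid over the open well (well inside x -20 to 128, y -158 to 158). Shut, the lid (12 mm thick) is flush with the deck. Staple, pin and guide are on the deck.
- well (a point): Floor point in the middle of the free half of the well, at chest (40, 95, 62) mm: the free space is x -20 to 128, y 30 to 158 mm; the other half holds tools sunk in black foam (tops at z 72). The shut lid's underside is at z 108. The open lid leans over the well's rear; if nudged from the front it just swings farther open. Fixed.
- lid (a joint): Lid angle, rad: 0 shut, 1.5 fully open; hinge along chest y at the rear top edge. Pale wood, 158 mm front to back, 336 wide, 12 thick. Starts at 1.15 to 1.38, its outer face turned up and to the rear (chest +x): push that face frontward and down, with up to 5 N. Soft-close stays: above about 1.0 it stays where left; below about 0.7 it sinks shut by itself in 2 to 4 s.
- lid_hinge (a point): Point on the lid's hinge axis, mid-width, at chest (140, 0, 112) mm. The shut lid's top face lies 8 mm above this axis.
- lid_edge (a point): Middle of the lid's front (free) edge on its outer face, 158 mm from the hinge; moves with the lid.
- hasp (a joint): Hasp angle relative to the lid, rad: 0 leaf flat over the staple (pointing to chest -x), 1.57 square to the lid, 2.75 folded back (its stop). Stiff hinge: it stays where left; 1 to 2 N at the tip swings it. Starts at 1.7 to 2.25, leaning back over the lid: push its rear-side face frontward, over the top and down.
- hasp_hinge (a point): Middle of the hasp's hinge axis (along chest y) on the lid's front edge, 4.5 mm above the lid's top face; with the lid shut it is at chest (-22, 30, 124.5) mm.
- hasp_tip (a point): Tip of the steel hasp leaf, 110 mm from its hinge axis. Leaf 36 mm wide, 3 thick, with a slot 12 wide, 38 to 73 mm from the hinge, that goes round the staple, and a rolled edge at the tip that rises 6 mm above the leaf's mid-plane. Press it down on the solid end, 75 to 110 mm from the hinge, beyond the staple.
- staple (a point): Centre of the staple's loop, where the pin passes, 13 mm above the deck, at chest (-77, 30, 133) mm, axes as the chest. Fixed steel arch in the chest's x-z plane: 25 mm wide outside, 15 clear inside, 5 mm bar, top 29 mm above the deck.
- guide (a point): Mouth of the pin guide at its knob end, on the pin's line, at chest (-77, -92, 133) mm. The guide is a steel channel along chest y, from here 92 mm toward the staple (ending 30 mm short of it), 19 mm wide, up to 25 mm above the deck, with 1.2 mm play beside the pin. Fixed.
- pin_knob (a point): Centre of the red knob (24 mm diameter, 20 long) of the loose 100 g steel locking pin. Own +y runs from knob to tip. Lies in the guide along chest y, axis 13 mm above the deck, knob toward chest -y; slides with under 2 N. Starts 152 to 190 mm from the staple; fully home 132 mm, knob against the guide's mouth. Push its outer end, or grip it from above across chest x.
- pin_tip (a point): Tip of the locking pin, 154 mm from the knob's centre; shaft 10 mm diameter, nose tapered over 6 mm. The tip clears the hasp when 22 mm or more short of the staple's centre; drawn back over 45 mm short, the pin starts to tip up in its guide. Fully home it is 22 mm past the staple.
- drill_mid (a point): Centre, 85 mm up, of a blue and black cordless drill standing on its battery (110 x 74 mm foot), 176 mm high, 157 mm long; near the chest's -y side. Bystander.
- screw_box_mid (a point): Centre, 17 mm up, of the loose grey screw box with an orange lid, 50 (its x) x 80 (its y) x 34 mm, 280 g. Starts on the deck near its +y end, its long side within 0.25 rad of chest y; grip it from above across its 50 mm width.
- glue_mid (a point): Centre, half-way up, of a yellow glue bottle, 56 mm diameter, 140 mm high, on the table at the front of the chest's +y side. Bystander.
- level_mid (a point): Centre of an aluminium spirit level 200 x 22 x 45 mm standing on edge on the table at the chest's +y side. Bystander.
Mind the look-alikes: they are no part of the job. What is shaped like the part that bears screw_box_mid but blue or yellow is not meant.

How it is judged:
By the outcome, as a careful person would: the job done as asked, in the order asked, and still so for the second after the job is handed in, with the robot touching nothing.
It also fails if it takes over 72 s, if anything falls off the work surface, if the arm or the gripper's body presses on something with over 40 N, if the wrist force passes 120 N, or if a joint passes its speed limit or range.

## Robot

A 6-joint arm with a two-finger parallel gripper is mounted at the origin on the work surface. World frame = base frame: x ahead of the robot, y to its left, z up, the work surface at z = 0. Lengths are in m, angles in rad, forces in N, time in s.
With the tool pointing down it reaches from about 0.375 to 0.9 m from the base axis. Payload 3.1 kg.
Tool frame: the origin (TCP) lies midway between the tips of the shut fingers; the grasp point (between the pads) lies 19 mm behind it; z points along the fingers, y is the line along which they close (so a half turn about z gives the same grasp; the last joint's range is limited). The gripper opens to 87 mm and grips with 3 to 60 N. Pads are 19 mm wide; open, the fingers measure 117 mm over their backs; the gripper's body (75 mm by 190 mm) begins 51 mm behind the grasp point.
Start: joints at [0.98, 0.527, 1.433, -0, 1.181, -0.178], TCP at [0.251, 0.572, 0.223] pointing down, gripper open.
Joint ranges: [-3.08, 3.08], [-0.75, 2.2], [0.22, 2.44], [-1.43, 4.57], [0, 2.65], [-2.85, 2.85]. Speed limits (rad/s): [2.79, 2.79, 3.14, 3.14, 3.14, 3.14].

## Interface

Orientations are given as a unit quaternion [w, x, y, z].
In Python, from plant import bot, snapshot gives the robot as it stands.
- The arm moves only by the tool drive_tool, never from a script. Its arguments are lists of equal length, an entry for each row: "linear": the shift along the tool's x, y, z scaled (see below), a list of three; "turn": the turn, a rotation vector about the tool's x, y, z scaled (see below), a list of three; "gripper": the closure in counts, from 0 (fully open) to 255 (shut). In form: {"linear": [[x, y, z], ...], "turn": [[rx, ry, rz], ...], "gripper": [gripper, ...]}. A call has 1 to 12 rows; each row is the pose to reach, as a shift and turn from the pose commanded when the call began, along the tool's axes at that moment; what a row does not reach only later rows make up. The controller multiplies each number of a shift by 1 m and each number of a turn by 90 degrees. A row lasts 1/10 s, in which the tool goes at most 50 mm and 8.59 degrees, less where a joint would pass 70% of its speed; a pose out of reach is approached as far as the arm can. A call with a number of a shift or a turn outside -1 to 1 is refused whole. A call with a gripper value outside its range is refused whole. The fingers move at their own pace and stop on an object; "force" is the grip in N (left out, the last holds). Time passes only in rows, so rows that repeat a pose let the fingers close. It gives the time, the measured TCP pose, the force, the opening and the grip force at its end, in the units of the state.
- bot.observe(): the state, without advancing time (a new reading comes with each control period).
- snapshot(name): name is "side" or "top"; returns a dict with "frame" (400x640x3 uint8, red, green, blue), "intrinsics" (3x3 intrinsics, pixels), "k1" (the pictures are not rectified: a ray, as slopes to the right and down, at radius r is drawn at 1 + k1 r^2 times it, then the intrinsics apply), "pose" (4x4, takes a point from camera to world coordinates). Camera axes: x right, y up, looking along -z (the intrinsics and any distortion apply to the point x, -y, -z); pixel columns grow to the right and rows downward; lengths in m; the calibration is good to about 2 mm. A picture is of the moment at which its call begins. There is no depth.
- bot.hand_in(): hands the job in; it is judged then, once.
The state is a dict: "time_s": time; "qpos": joint angles; "joint_vel": joint speeds; "joint_efforts": joint torques, N m; "tool_pos": TCP position; "eef_rot": TCP orientation; "force": force on the tool from outside, world axes, zero at the start; "torque": the same for the moment, N m; "grip_width": finger opening in m; "finger_force": force on a finger pad.
Only numpy, scipy, OpenCV 4.12 (cv2) and the standard library are available. Lean on these libraries where they do the work, as an engineer would, in place of code of your own. Each camera call takes 0.05 s, during which the arm holds its last target. There are 200 camera calls.

## Working session

There is one attempt and no reset: what is moved stays moved. The work goes in short steps, Python scripts to look and compute and a tool call to move; the robot and the scene stay as the last step left them, time stands still between calls to the robot, and variables do not carry over. Pictures are saved under pics/ and viewed, at most 10 in all, crops included, and the job is handed in when it is done.

Besides the shell and the picture viewer there is one more tool, called after ">>>" as name(argument=value, ...) on one line, values as JSON. drive_tool: Moves the arm, as the interface text tells. Its arguments: {"type":"object","properties":{"linear":{"type":"array","items":{"type":"array","items":{"type":"number","minimum":-1,"maximum":1}}},"turn":{"type":"array","items":{"type":"array","items":{"type":"number","minimum":-1,"maximum":1}}},"gripper":{"type":"array","items":{"type":"number"}},"force":{"type":"number"}},"required":["linear","turn","gripper"]}

```bash
mkdir -p pics; python3 - <<'E'
from plant import bot, snapshot
import cv2
for n in("side","top"):
    s=snapshot(n); cv2.imwrite(f"pics/{n}0.png",s["frame"][:,:,::-1]); print(s["intrinsics"],s["k1"],s["pose"])
o=bot.observe();print(o)
E
ls
```

```text
[[506.62941674   0.         315.20423392]
 [  0.         506.62941674 203.84442725]
 [  0.           0.           1.        ]] -0.16354509187026092 [[ 0.99153658  0.09477709 -0.08872719  0.41086711]
 [-0.12971873  0.69525145 -0.70696426 -0.77209348]
 [-0.00531631  0.71249051  0.70166161  0.85717267]
 [ 0.          0.          0.          1.        ]]
[[367.49755017   0.         316.61502003]
 [  0.         367.49755017 197.71088272]
 [  0.           0.           1.        ]] -0.07038006827691069 [[-0.00702679  0.99508152 -0.09880987  0.46339516]
 [-0.999345   -0.01049584 -0.03463249 -0.01094234]
 [-0.03549924  0.09850179  0.99450349  0.91793427]
 [ 0.          0.          0.          1.        ]]
{'time_s': 0.1, 'qpos': array([ 9.79501534e-01,  5.28371654e-01,  1.43373707e+00, -1.32235065e-05,
        1.18137260e+00, -1.78492502e-01]), 'joint_vel': array([-6.72497625e-04, -3.66316469e-03, -1.64107538e-03, -7.49670637e-04,
       -3.31847840e-04,  5.26905272e-05]), 'joint_efforts': array([-2.85014012e-04, -4.40985596e+01, -1.77151966e+01,  6.34791492e-02,
        5.33019262e-02, -3.40064139e-05]), 'tool_pos': array([0.2503507 , 0.57197968, 0.22168222]), 'eef_rot': array([-3.48893621e-04,  2.04936212e-01,  9.78774876e-01, -8.77541791e-04]), 'force': array([-0.41560929, -0.12036046,  0.16216676]), 'torque': array([ 0.01992025, -0.05982822, -0.02905654]), 'finger_force': 0.0, 'grip_width': 0.08716265602094758}
pics
```

View pics/side0.png

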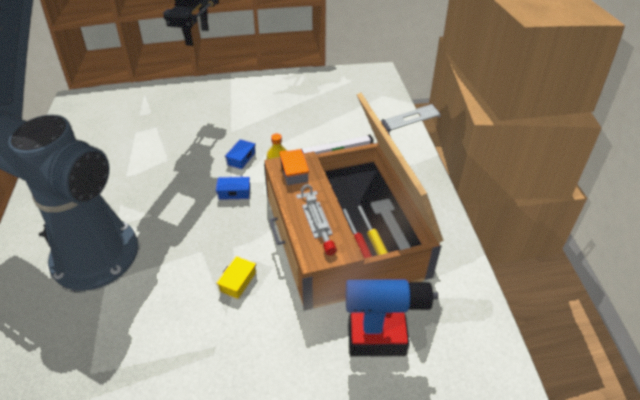

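View pics/top0.png

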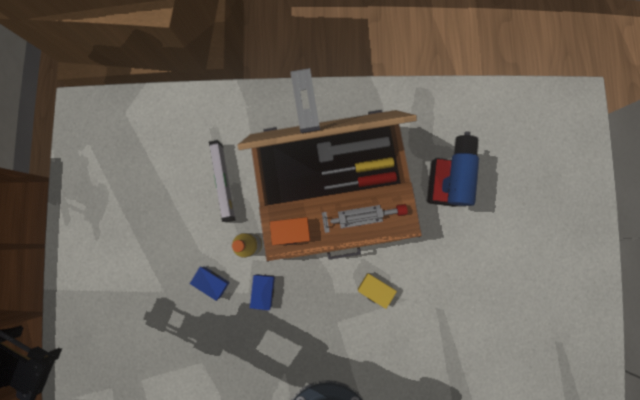

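The side view shows the chest with its deck box (295,167), red knob (329,246) and open lid. The top view shows the orange box at (290,231), staple (326,221), knob (403,210) and the hasp leaning back at (305,100). Next I'll enlarge both to get the chest's corners.

```bash
cat > h.py <<'E'
import numpy as np, cv2
from plant import bot, snapshot
def ray(s,uv):
    K=s["intrinsics"];d=cv2.undistortPoints(np.float64([[uv]]),K,np.array([s["k1"],0,0,0.]),None,None,None) if 0 else None
    p=(np.array(uv,float)-K[:2,2])/[K[0,0],K[1,1]]; q=p.copy()
    for _ in range(20): q=p/(1+s["k1"]*(q@q))
    P=s["pose"]; v=P[:3,:3]@[q[0],-q[1],-1]; return P[:3,3],v/np.linalg.norm(v)
def onz(s,uv,z):
    c,v=ray(s,uv); return c+v*(z-c[2])/v[2]
def tri(s1,u1,s2,u2):
    a,b=ray(s1,u1),ray(s2,u2); M=[np.eye(3)-np.outer(v,v) for _,v in(a,b)]
    X=np.linalg.solve(M[0]+M[1],M[0]@a[0]+M[1]@b[0]); return X,[np.linalg.norm(m@(X-c)) for m,(c,_) in zip(M,(a,b))]
def proj(s,X):
    P=s["pose"];c=P[:3,:3].T@(np.asarray(X)-P[:3,3]);q=np.array([c[0],-c[1]])/-c[2]
    return (q*(1+s["k1"]*(q@q)))*s["intrinsics"][0,0]+s["intrinsics"][:2,2]
def crop(s,x0,y0,x1,y1,k,name):
    im=cv2.resize(s["frame"][y0:y1,x0:x1,::-1],None,fx=k,fy=k,interpolation=cv2.INTER_CUBIC)
    im=np.clip(im*1.4,0,255).astype('uint8')
    for x in range(-(-x0//20)*20,x1,20): cv2.putText(im,str(x),((x-x0)*k,10),0,.35,(0,255,0));cv2.line(im,((x-x0)*k,12),((x-x0)*k,18),(0,255,0))
    for y in range(-(-y0//20)*20,y1,20): cv2.putText(im,str(y),(0,(y-y0)*k+4),0,.35,(0,255,0))
    cv2.imwrite("pics/"+name,im)
E
python3 - <<'E'
from h import *
crop(snapshot("top"),235,60,430,270,2+1-0,"tc.png") if 0 else crop(snapshot("top"),235,62,430,262,3,"tc.png")
crop(snapshot("side"),255,90,445,290,3,"sc.png")
E
```

```text
(no output)
```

View pics/tc.png

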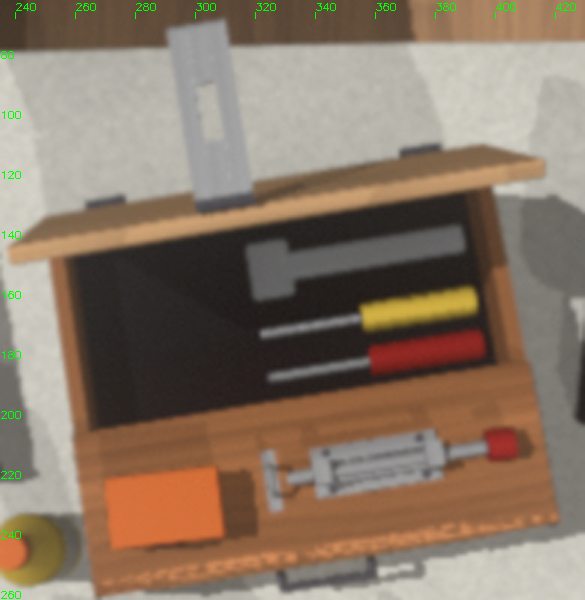

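View pics/sc.png

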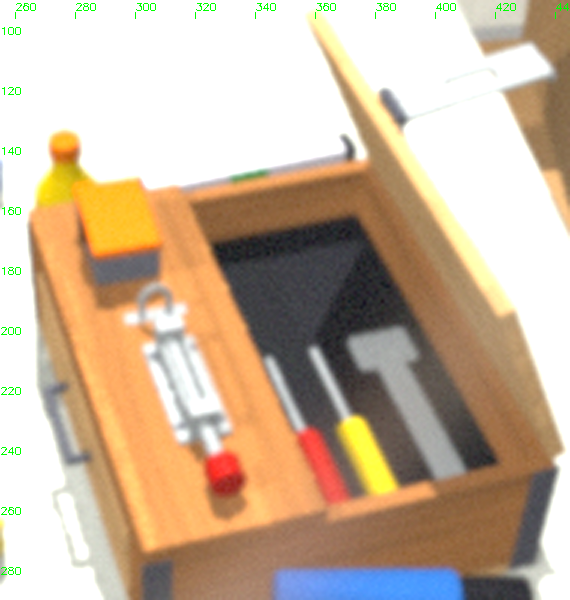

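```bash
python3 - <<'E'
from h import *
np.set_printoptions(precision=4,suppress=True)
t=snapshot("top");s=snapshot("side")
T=lambda x,y:(235+x/3,62+y/3); S=lambda x,y:(255+x/3,90+y/3)
FL=onz(t,T(97,597),.12);FR=onz(t,T(559,521),.12);RL=onz(t,T(75,430),.12)
sFL=onz(s,S(30,212),.12);sFR=onz(s,S(145,552),.12)
print("corners",FL,FR,sFL,sFR,np.linalg.norm(FL-FR),np.linalg.norm(sFL-sFR))
# masks
def blob(s,f,box):
    h=cv2.cvtColor(s["frame"],cv2.COLOR_RGB2HSV).astype(int);m=f(h[...,0],h[...,1],h[...,2]);w=np.zeros_like(m);x0,y0,x1,y1=box;w[y0:y1,x0:x1]=1;m=(m&w).astype('uint8')
    n,l,st,c=cv2.connectedComponentsWithStats(m);i=1+st[1:,4].argmax();return c[i],st[i],(l==i).astype('uint8')
red=lambda h,S,v:((h<5)|(h>172))&(S>150)&(v>60)
a,sa,_=blob(t,red,(392,200,415,220));b,sb,_=blob(s,red,(315,235,345,260));print("knob",a,sa,b,sb,tri(t,a,s,b))
org=lambda h,S,v:(h>=6)&(h<14)&(S>190)&(v>140)
for q,bx in((t,(265,210,315,250)),(s,(278,145,312,180))):
    c,st,m=blob(q,org,bx);cn=cv2.findContours(m,0,2)[0][0];r=cv2.minAreaRect(cn);P=np.array([onz(q,p,.154) for p in cv2.boxPoints(r)]);print("box",c,st,onz(q,c,.154));print(P,[np.linalg.norm(P[i]-P[i-1]) for i in range(4)])
for n,tt,ss in(("hinge",T(225,203),S(395,108)),("tip",T(197,27),S(540,60)),("lidL",T(10,258),S(312,13)),("lidR",T(545,170),S(512,315)),("staple",T(272,480),S(155,300))):print(n,tri(t,tt,s,ss))
ex=None
for A,B in((FL,FR),(sFL,sFR)):
    ey=(A-B)/np.linalg.norm(A-B);ex=np.array([ey[1],-ey[0],0]);O=(A+B)/2+ex*.14;print("yaw",np.arctan2(ex[1],ex[0]),"O",O)
E
```

```text
corners [0.4062 0.1245 0.12  ] [ 0.4582 -0.2082  0.12  ] [0.4089 0.1252 0.12  ] [ 0.459  -0.2072  0.12  ] 0.33677081847012114 0.3361268220578094
knob [401.9886 209.6591] [397 205  11  10  88] [329.1074 247.3802] [324 241  11  14 121] (array([ 0.5131, -0.1647,  0.1369]), [np.float64(0.0004943474580876106), np.float64(0.0004943474580875187)])Traceback (most recent call last):
  File "<stdin>", line 16, in <module>
  File "<stdin>", line 11, in blob
ValueError: attempt to get argmax of an empty sequence
```

```bash
python3 - <<'E'
from h import *
np.set_printoptions(precision=4,suppress=True)
t=snapshot("top");s=snapshot("side")
T=lambda x,y:(235+x/3,62+y/3); S=lambda x,y:(255+x/3,90+y/3)
for q,F,c in((t,T,[(105,478),(217,466),(224,538),(110,550)]),(s,S,[(77,188),(142,180),(160,242),(100,258)])):
    P=np.array([onz(q,F(*p),.154) for p in c]);print("box",P.mean(0),P,[np.linalg.norm(P[i]-P[i-1]) for i in range(4)])
for n,tt,ss in(("hinge",T(225,203),S(395,108)),("tip",T(197,27),S(540,60)),("lidL",T(10,258),S(312,13)),("lidR",T(545,170),S(512,315)),("staple",T(272,480),S(155,300))):print(n,tri(t,tt,s,ss))
FL,FR,sFL,sFR=[np.array(v) for v in([.4062,.1245],[.4582,-.2082],[.4089,.1252],[.4590,-.2072])]
for A,B in((FL,FR),(sFL,sFR)):
    ey=(A-B)/np.linalg.norm(A-B);ex=np.array([ey[1],-ey[0]]);O=(A+B)/2+ex*.14;print("yaw",np.arctan2(ex[1],ex[0]),"O",O)
    for n,p in(("knob",(.5131,-.1647)),):print(n,[(p-O)@ex,(p-O)@ey])
E
```

```text
box [0.4697 0.0723 0.154 ] [[0.4907 0.1135 0.154 ]
 [0.4985 0.0353 0.154 ]
 [0.4487 0.0307 0.154 ]
 [0.4409 0.1098 0.154 ]] [np.float64(0.049989425517719475), np.float64(0.07856183603793877), np.float64(0.04993109439482186), np.float64(0.07948929456131001)]
box [0.4729 0.0701 0.154 ] [[0.445  0.1066 0.154 ]
 [0.4936 0.1094 0.154 ]
 [0.4984 0.0378 0.154 ]
 [0.4547 0.0266 0.154 ]] [np.float64(0.0806690110791936), np.float64(0.04861316803049469), np.float64(0.0717460218514668), np.float64(0.045054184960427235)]
hinge (array([0.6539, 0.0229, 0.2657]), [np.float64(0.0008739233587429263), np.float64(0.0008739233587429763)])
tip (array([0.7571, 0.0384, 0.2855]), [np.float64(3.0650143365724145e-05), np.float64(3.0650143365892156e-05)])
lidL (array([0.6244, 0.1565, 0.2578]), [np.float64(0.0012186564349563724), np.float64(0.0012186564349565188)])
lidR (array([ 0.6757, -0.1737,  0.2586]), [np.float64(0.002350018464017605), np.float64(0.002350018464017619)])
staple (array([ 0.4894, -0.0026,  0.1364]), [np.float64(0.0003442900097258262), np.float64(0.00034429000972579105)])
yaw 0.15504258656558714 O [ 0.5705 -0.0202]
knob [np.float64(-0.07904116333088038), np.float64(-0.13386916273715763)]
yaw 0.1495960063598275 O [ 0.5724 -0.0201]
knob [np.float64(-0.08017007974069346), np.float64(-0.13411485056385453)]
```

```bash
cat >> h.py <<'E'
from scipy.spatial.transform import Rotation as Rn
O=np.array([.5703,-.0203,0]);YAW=.153;C=Rn.from_euler('z',YAW).as_matrix()
def loc(p): return C.T@(np.asarray(p)-O)
def cur():
    o=bot.observe();q=o["eef_rot"];return o,Rn.from_quat([q[1],q[2],q[3],q[0]]).as_matrix()
def plan(*wp):  # (x,y,z mm chest, angle of tool y from chest x, tool down)
    o,R=cur();print("at",(loc(o["tool_pos"])*1e3).round(1),"t",o["time_s"],"f",o["force"].round(1),"w",round(o["grip_width"],4))
    for x,y,z,a in wp:
        b=a+YAW;yt=np.array([np.cos(b),np.sin(b),0]);
        if abs(a)<9 and yt@R[:,1]<0: yt=-yt
        Rd=np.column_stack([np.cross(yt,[0,0,-1]),yt,[0,0,-1]])
        d=R.T@(O+C@np.array([x,y,z])/1e3-o["tool_pos"]);r=Rn.from_matrix(R.T@Rd).as_rotvec()/(np.pi/2)
        print((x,y,z,a),d.round(3).tolist(),r.round(3).tolist())
E
python3 - <<'E'
from h import *
plan((-85,106,230,-.063),(-85,106,127,-.063)); print(loc([.4703,.072,.137]))
E
```

```text
at [-225.6  634.5  222.4] t 0.4 f [0.2 0.  0. ] w 0.0871
(-85, 106, 230, -0.063) [-0.402, -0.371, -0.008] [-0.0, 0.0, 0.68]
(-85, 106, 127, -0.063) [-0.402, -0.371, 0.095] [-0.0, 0.0, 0.68]
[-0.08476496  0.10646216  0.137     ]
```

>>> drive_tool(linear=[[-0.402,-0.371,-0.008],[-0.402,-0.371,-0.008],[-0.402,-0.371,-0.008],[-0.402,-0.371,-0.008],[-0.402,-0.371,-0.008],[-0.402,-0.371,-0.008],[-0.402,-0.371,-0.008],[-0.402,-0.371,-0.008],[-0.402,-0.371,-0.008],[-0.402,-0.371,-0.008],[-0.402,-0.371,-0.008],[-0.402,-0.371,-0.008]], turn=[[0,0,0.68],[0,0,0.68],[0,0,0.68],[0,0,0.68],[0,0,0.68],[0,0,0.68],[0,0,0.68],[0,0,0.68],[0,0,0.68],[0,0,0.68],[0,0,0.68],[0,0,0.68]], gripper=[0,0,0,0,0,0,0,0,0,0,0,0])

```text
time_s: 1.6
tool_pos: [0.4739, 0.0662, 0.2312]
eef_rot: [0.002, 0.677, 0.736, 0.001]
force: [0.1, 1.0, 0.5]
grip_width: 0.0866
finger_force: 0.0
```

```bash
python3 - <<'E'
from h import *
plan((-85,106,230,-.063),(-85,106,127,-.063))
E
```

```text
at [-82.1 100.2 231.2] t 1.6 f [0.1 1.  0.5] w 0.0866
(-85, 106, 230, -0.063) [0.006, -0.003, 0.001] [0.003, 0.002, -0.005]
(-85, 106, 127, -0.063) [0.006, -0.004, 0.104] [0.003, 0.002, -0.005]
```

>>> drive_tool(linear=[[0,0,0],[0,0,0.03],[0,0,0.06],[0,0,0.08],[0,0,0.08]], turn=[[0,0,0],[0,0,0],[0,0,0],[0,0,0],[0,0,0]], gripper=[0,0,0,0,0])

```text
time_s: 2.1
tool_pos: [0.4669, 0.0732, 0.1484]
eef_rot: [-0.003, 0.674, 0.739, -0.002]
force: [-1.0, 0.3, -0.7]
grip_width: 0.0872
finger_force: 0.0
```

```bash
python3 - <<'E'
from h import *
plan((-85,106,127,-.063))
crop(snapshot("side"),225,90,385,250,4,"s1.png")
E
```

```text
at [-88.  108.2 148.4] t 2.1 f [-1.   0.3 -0.7] w 0.0872
(-85, 106, 127, -0.063) [-0.002, 0.003, 0.021] [-0.005, -0.001, 0.001]
```

View pics/s1.png

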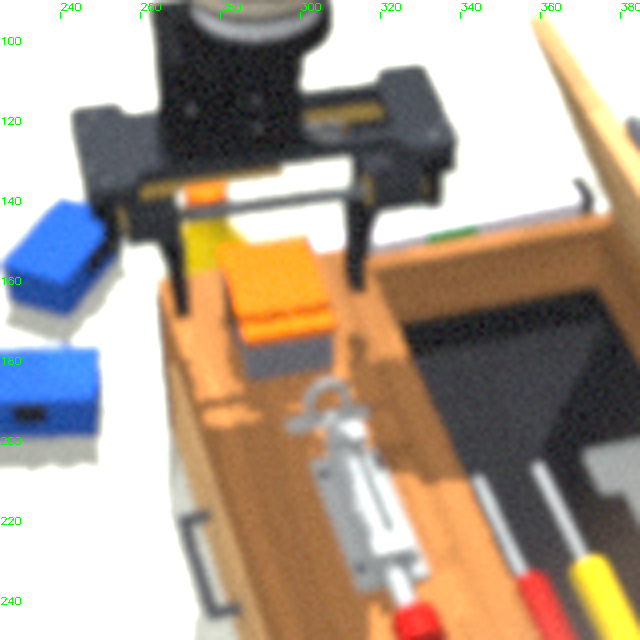

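The fingers, at about (266,155) and (313,155), straddle the orange box and are centred on it. Next: go down, grip and lift.

>>> drive_tool(linear=[[0,0,0.012],[0,0,0.021],[0,0,0.021],[0,0,0.021],[0,0,0.021],[0,0,0.021],[0,0,0.021],[0,0,0.021],[0,0,-0.02],[0,0,-0.06],[0,0,-0.1],[0,0,-0.1]], turn=[[0,0,0],[0,0,0],[0,0,0],[0,0,0],[0,0,0],[0,0,0],[0,0,0],[0,0,0],[0,0,0],[0,0,0],[0,0,0],[0,0,0]], gripper=[0,0,0,160,160,160,160,160,160,160,160,160], force=25)

```text
time_s: 3.35
tool_pos: [0.4736, 0.0712, 0.2552]
eef_rot: [0.005, 0.675, 0.738, 0.004]
force: [1.9, -0.3, -2.2]
grip_width: 0.0494
finger_force: 25.0
```

```bash
python3 - <<'E'
from h import *
plan((28,95,240,1.571),(28,95,130,1.571),(28,95,75,1.571))
E
```

```text
at [-81.7 105.2 255.2] t 3.35 f [ 1.9 -0.3 -2.2] w 0.0494
(28, 95, 240, 1.571) [-0.003, 0.11, 0.017] [0.007, -0.004, 0.96]
(28, 95, 130, 1.571) [-0.003, 0.109, 0.127] [0.007, -0.004, 0.96]
(28, 95, 75, 1.571) [-0.003, 0.108, 0.181] [0.007, -0.004, 0.96]
```

>>> drive_tool(linear=[[0,0,0.0],[0,0.01,0.0],[0,0.03,0.0],[0,0.05,0.0],[0,0.07,0.0],[-0.003,0.09,0.0],[-0.003,0.1,0.0],[-0.003,0.11,0.0],[-0.003,0.11,0.0],[-0.003,0.11,0.0],[-0.003,0.11,0.0],[-0.003,0.11,0.0]], turn=[[0,0,0.09],[0,0,0.18],[0,0,0.27],[0,0,0.36],[0,0,0.45],[0,0,0.54],[0,0,0.63],[0,0,0.72],[0,0,0.81],[0,0,0.9],[0,0,0.96],[0,0,0.96]], gripper=[160,160,160,160,160,160,160,160,160,160,160,160])

```text
time_s: 4.55
tool_pos: [0.5786, 0.0783, 0.2484]
eef_rot: [-0.0, 0.997, 0.076, -0.002]
force: [-0.6, -1.0, -3.7]
grip_width: 0.0486
finger_force: 25.0
```

```bash
python3 - <<'E'
from h import *
plan((28,95,240,1.571),(28,95,130,1.571),(28,95,72,1.571))
E
```

```text
at [ 23.2  96.1 248.4] t 4.55 f [-0.6 -1.  -3.7] w 0.0486
(28, 95, 240, 1.571) [0.005, 0.001, 0.008] [-0.001, 0.003, -0.0]
(28, 95, 130, 1.571) [0.005, 0.001, 0.118] [-0.001, 0.003, -0.0]
(28, 95, 72, 1.571) [0.006, 0.001, 0.176] [-0.001, 0.003, -0.0]
```

>>> drive_tool(linear=[[0.008,0,0.03],[0.008,0,0.07],[0.008,0,0.11],[0.008,0,0.14],[0.008,0,0.16],[0.008,0,0.17],[0.008,0,0.174],[0.008,0,0.174],[0.008,0,0.174]], turn=[[0,0,0],[0,0,0],[0,0,0],[0,0,0],[0,0,0],[0,0,0],[0,0,0],[0,0,0],[0,0,0]], gripper=[160,160,160,160,160,160,160,160,160])

```text
time_s: 5.45
tool_pos: [0.5887, 0.0801, 0.0797]
eef_rot: [-0.0, 0.997, 0.078, 0.002]
force: [-3.8, 1.4, 20.0]
grip_width: 0.0495
finger_force: 25.0
```

```bash
python3 - <<'E'
from h import *
plan((32,95,70,1.571))
E
```

```text
at [33.5 96.4 79.7] t 5.45 f [-3.8  1.4 20. ] w 0.0495
(32, 95, 70, 1.571) [-0.002, 0.001, 0.01] [-0.0, -0.002, 0.001]
```

```bash
python3 - <<'E'
from h import *
a=snapshot("side");crop(a,280,80,440,240,3,"a.png");b=snapshot("top");crop(b,225,80,385,240,3,"b.png")
cv2.imwrite("pics/ab.png",np.hstack([cv2.imread("pics/a.png")[:,:400],cv2.imread("pics/b.png")[:,:400]]))
E
```

```text
(no output)
```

View pics/ab.png

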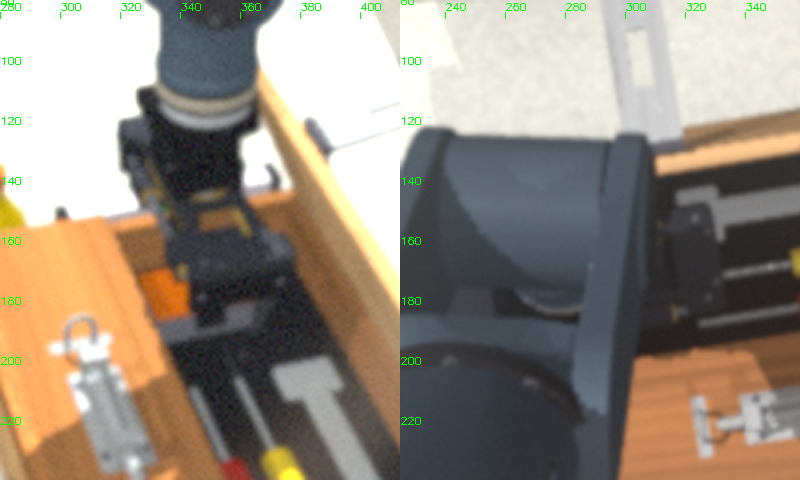

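The box is in the free half of the well, with its orange face at (335,178) in the side view. It's touching the floor, so I'll release it and lift.

>>> drive_tool(linear=[[0,0,-0.002],[0,0,-0.002],[0,0,-0.002],[0,0,-0.002],[0,0,-0.02],[0,0,-0.06],[0,0,-0.1],[0,0,-0.15],[0,0,-0.2],[0,0,-0.25],[0,0,-0.25]], turn=[[0,0,0],[0,0,0],[0,0,0],[0,0,0],[0,0,0],[0,0,0],[0,0,0],[0,0,0],[0,0,0],[0,0,0],[0,0,0]], gripper=[60,60,60,60,60,60,60,60,60,60,60])

```text
time_s: 6.65
tool_pos: [0.5922, 0.0794, 0.3346]
eef_rot: [0.001, 0.997, 0.077, 0.008]
force: [1.4, 0.4, 0.1]
grip_width: 0.0663
finger_force: 0.0
```

```bash
python3 - <<'E'
from h import *
plan((32,-85,350,0),(150,-85,350,0),(150,-85,208,0))
s=snapshot("side")
m=cv2.inRange(cv2.cvtColor(s["frame"],cv2.COLOR_RGB2HSV),(5,200,130),(18,255,255));m[:,:310]=0;m[200:]=0;m[:,380:]=0
n,l,st,c=cv2.connectedComponentsWithStats(m);i=1+st[1:,4].argmax();print(st[i],c[i],(loc(onz(s,c[i],.096))*1e3).round(1))
cn=cv2.findContours((l==i).astype('uint8'),0,2)[0][0]
print([(loc(onz(s,p,.096))[:2]*1e3).round(0).tolist() for p in cv2.boxPoints(cv2.minAreaRect(cn))])
E
```

```text
at [ 36.8  95.1 334.6] t 6.65 f [1.4 0.4 0.1] w 0.0663
(32, -85, 350, 0) [-0.005, 0.18, -0.015] [0.01, -0.007, -1.0]
(150, -85, 350, 0) [0.113, 0.18, -0.013] [0.01, -0.007, -1.0]
(150, -85, 208, 0) [0.111, 0.18, 0.129] [0.01, -0.007, -1.0]
[326 165  38  21 540] [345.07037037 174.76481481] [31.4 95.8 96. ]
[[-7.0, 124.0], [80.0, 123.0], [67.0, 68.0], [-16.0, 70.0]]
```

>>> drive_tool(linear=[[0.01,0.02,-0.015],[0.03,0.04,-0.015],[0.05,0.07,-0.015],[0.07,0.1,-0.015],[0.09,0.13,-0.015],[0.1,0.15,-0.015],[0.11,0.17,-0.015],[0.11,0.18,-0.015],[0.11,0.18,-0.015],[0.11,0.18,-0.015],[0.11,0.18,-0.015],[0.11,0.18,-0.015]], turn=[[0,0,-0.09],[0,0,-0.18],[0,0,-0.27],[0,0,-0.36],[0,0,-0.45],[0,0,-0.54],[0,0,-0.63],[0,0,-0.72],[0,0,-0.81],[0,0,-0.9],[0,0,-1],[0,0,-1]], gripper=[255,255,255,255,255,255,255,255,255,255,255,255])

```text
time_s: 7.9
tool_pos: [0.7231, -0.0817, 0.3385]
eef_rot: [-0.002, 0.651, 0.759, -0.001]
force: [0.6, 0.2, -0.6]
grip_width: 0.0003
finger_force: 0.0
```

```bash
python3 - <<'E'
from h import *
plan((150,-85,208,0))
E
```

```text
at [141.7 -84.  338.5] t 7.9 f [ 0.6  0.2 -0.6] w 0.0003
(150, -85, 208, 0) [-0.001, 0.009, 0.13] [-0.003, -0.001, -0.0]
```

>>> drive_tool(linear=[[0,0.009,0.03],[0,0.009,0.06],[0,0.009,0.09],[0,0.009,0.12],[0,0.009,0.13],[0,0.009,0.13],[0,0.009,0.13]], turn=[[0,0,0],[0,0,0],[0,0,0],[0,0,0],[0,0,0],[0,0,0],[0,0,0]], gripper=[255,255,255,255,255,255,255])

```text
time_s: 8.6
tool_pos: [0.7335, -0.0805, 0.2124]
eef_rot: [0.001, 0.651, 0.759, 0.0]
force: [1.4, -1.1, -0.1]
grip_width: 0.0006
finger_force: 0.0
```

```bash
python3 - <<'E'
from h import *
r=110
plan(*[(140-r*np.cos(a)+8*np.sin(a)+15,-85,112+r*np.sin(a)+8*np.cos(a),0) for a in(1.17,1.05,.95,.85,.75,.65,.55,.5)])
E
```

```text
at [152.2 -84.4 212.4] t 8.6 f [ 1.4 -1.1 -0.1] w 0.0006
(np.float64(119.44931950798376), -85, np.float64(216.40377922544076), 0) [-0.001, -0.033, -0.004] [0.001, 0.0, -0.001]
(np.float64(107.20657053666217), -85, np.float64(211.3971231984757), 0) [-0.001, -0.045, 0.001] [0.001, 0.0, -0.001]
(np.float64(97.5221841972878), -85, np.float64(206.1291702425422), 0) [-0.001, -0.055, 0.006] [0.001, 0.0, -0.001]
(np.float64(88.4120971937743), -85, np.float64(199.92070973251205), 0) [-0.001, -0.064, 0.012] [0.001, 0.0, -0.001]
(np.float64(79.96733450406637), -85, np.float64(192.83377455355733), 0) [-0.001, -0.072, 0.019] [0.001, 0.0, -0.001]
(np.float64(72.27227340549217), -85, np.float64(184.9391750193568), 0) [-0.001, -0.08, 0.027] [0.001, 0.0, -0.001]
(np.float64(65.40380040489964), -85, np.float64(176.31579135884857), 0) [-0.001, -0.087, 0.036] [0.001, 0.0, -0.001]
(np.float64(62.30132250089262), -85, np.float64(171.75746974158528), 0) [-0.001, -0.09, 0.04] [0.001, 0.0, -0.001]
```

>>> drive_tool(linear=[[0,-0.015,0],[0,-0.028,-0.003],[0,-0.033,-0.002],[0,-0.038,-0.001],[0,-0.042,0],[0,-0.046,0.001],[0,-0.05,0.004],[0,-0.055,0.006],[0,-0.06,0.009],[0,-0.064,0.012],[0,-0.068,0.015],[0,-0.072,0.019]], turn=[[0,0,0],[0,0,0],[0,0,0],[0,0,0],[0,0,0],[0,0,0],[0,0,0],[0,0,0],[0,0,0],[0,0,0],[0,0,0],[0,0,0]], gripper=[255,255,255,255,255,255,255,255,255,255,255,255])

```text
time_s: 9.8
tool_pos: [0.6608, -0.0913, 0.1921]
eef_rot: [-0.001, 0.651, 0.759, -0.0]
force: [0.3, -1.1, 1.2]
grip_width: 0.0007
finger_force: 0.8
```

```bash
python3 - <<'E'
from h import *
r=110
plan(*[(140-r*np.cos(a)+8*np.sin(a)+15,-85,112+r*np.sin(a)+8*np.cos(a),0) for a in(.65,.55,.5)])
E
```

```text
at [ 78.6 -83.9 192.1] t 9.8 f [ 0.3 -1.1  1.2] w 0.0007
(np.float64(72.27227340549217), -85, np.float64(184.9391750193568), 0) [-0.001, -0.006, 0.007] [-0.001, -0.0, -0.0]
(np.float64(65.40380040489964), -85, np.float64(176.31579135884857), 0) [-0.001, -0.013, 0.016] [-0.001, -0.0, -0.0]
(np.float64(62.30132250089262), -85, np.float64(171.75746974158528), 0) [-0.001, -0.016, 0.02] [-0.001, -0.0, -0.0]
```

>>> drive_tool(linear=[[0,-0.003,0.003],[0,-0.006,0.007],[0,-0.01,0.011],[0,-0.013,0.016],[0,-0.016,0.02],[0,-0.017,0.022],[0,-0.01,-0.01],[0.01,-0.04,-0.05],[0.02,-0.08,-0.05],[0.03,-0.12,-0.05],[0.05,-0.155,-0.04],[0.05,-0.155,-0.03]], turn=[[0,0,0],[0,0,0],[0,0,0],[0,0,0],[0,0,0],[0,0,0],[0,0,0],[0,0,0],[0,0,0],[0,0,0],[0,0,0],[0,0,0]], gripper=[255,255,255,255,255,255,255,255,105,105,105,105])

```text
time_s: 11.0
tool_pos: [0.4939, -0.0626, 0.2218]
eef_rot: [-0.004, 0.651, 0.759, -0.001]
force: [0.3, -0.7, -0.1]
grip_width: 0.0245
finger_force: 0.0
```

```bash
python3 - <<'E'
from h import *
plan((-77,-134,200,0),(-77,-134,123,0))
s=snapshot("side");cv2.imwrite("pics/s2.png",s["frame"][:,:,::-1])
E
```

```text
at [-82.  -30.2 221.8] t 11.0 f [ 0.3 -0.7 -0.1] w 0.0245
(-77, -134, 200, 0) [-0.104, 0.005, 0.021] [-0.005, -0.003, 0.0]
(-77, -134, 123, 0) [-0.104, 0.006, 0.098] [-0.005, -0.003, 0.0]
```

View pics/s2.png

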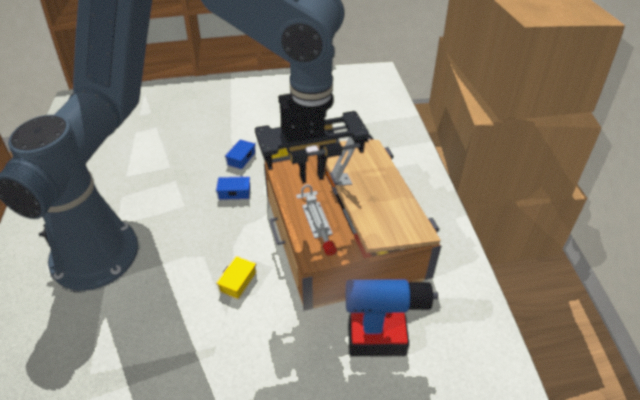

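The lid is sinking, nearly shut, and the hasp stands up at (343,160). The knob is at (329,246). Next I'll move over the knob and down.

>>> drive_tool(linear=[[-0.03,0,0],[-0.06,0.005,0],[-0.09,0.005,0],[-0.104,0.005,0],[-0.104,0.005,0.02],[-0.104,0.005,0.04],[-0.104,0.005,0.04],[-0.104,0.005,0.04]], turn=[[0,0,0],[0,0,0],[0,0,0],[0,0,0],[0,0,0],[0,0,0],[0,0,0],[0,0,0]], gripper=[105,105,105,105,105,105,105,105])

```text
time_s: 11.85
tool_pos: [0.5219, -0.1673, 0.1825]
eef_rot: [-0.0, 0.651, 0.759, 0.0]
force: [0.7, 0.1, 0.5]
grip_width: 0.0512
finger_force: 0.0
```

```bash
python3 - <<'E'
from h import *
plan((-77,-134,123,0))
E
```

```text
at [ -70.2 -137.9  182.5] t 11.85 f [0.7 0.1 0.5] w 0.0512
(-77, -134, 123, 0) [0.004, -0.007, 0.059] [-0.0, -0.0, -0.0]
```

>>> drive_tool(linear=[[0.004,-0.007,0.02],[0.004,-0.007,0.04],[0.004,-0.007,0.052],[0.004,-0.007,0.058],[0.004,-0.007,0.058],[0.004,-0.007,0.058]], turn=[[0,0,0],[0,0,0],[0,0,0],[0,0,0],[0,0,0],[0,0,0]], gripper=[105,105,105,105,105,105])

```text
time_s: 12.45
tool_pos: [0.5148, -0.1649, 0.1252]
eef_rot: [0.001, 0.651, 0.759, 0.0]
force: [0.7, 0.2, 0.2]
grip_width: 0.0514
finger_force: 0.0
```

>>> drive_tool(linear=[[0,0,0],[0,0,0],[0,0,0],[0,0,0],[0,0,0]], turn=[[0,0,0],[0,0,0],[0,0,0],[0,0,0],[0,0,0]], gripper=[255,255,255,255,255], force=12)

```text
time_s: 12.95
tool_pos: [0.5142, -0.1646, 0.1247]
eef_rot: [0.0, 0.651, 0.759, 0.0]
force: [0.6, 0.9, 0.4]
grip_width: 0.0232
finger_force: 12.0
```

```bash
python3 - <<'E'
from h import *
plan((-77,-154,123,0))
E
```

```text
at [ -77.4 -134.1  124.7] t 12.95 f [0.6 0.9 0.4] w 0.0232
(-77, -154, 123, 0) [-0.02, 0.0, 0.002] [0.0, 0.0, -0.0]
```

Gripped, and the 23 mm opening fits the 24 mm knob. Next: draw the pin back 19 mm.

>>> drive_tool(linear=[[-0.004,0,0],[-0.008,0,0],[-0.012,0,0],[-0.016,0,0],[-0.019,0,0],[-0.019,0,0],[-0.019,0,0],[-0.019,0,0]], turn=[[0,0,0],[0,0,0],[0,0,0],[0,0,0],[0,0,0],[0,0,0],[0,0,0],[0,0,0]], gripper=[255,255,255,255,255,255,105,105])

```text
time_s: 13.75
tool_pos: [0.5169, -0.1833, 0.1245]
eef_rot: [-0.0, 0.651, 0.759, -0.0]
force: [0.7, 0.7, -0.1]
grip_width: 0.0323
finger_force: 0.0
```

>>> drive_tool(linear=[[0,0,0],[0,0,0],[0,0,-0.03],[0,0,-0.07],[0,0,-0.11],[0,0,-0.15],[0,0,-0.19],[0,0,-0.19],[0,0,-0.19]], turn=[[0,0,0],[0,0,0],[0,0,0],[0,0,0],[0,0,0],[0,0,0],[0,0,0],[0,0,0],[0,0,0]], gripper=[105,105,105,105,105,255,255,255,255])

```text
time_s: 14.65
tool_pos: [0.5171, -0.1833, 0.3155]
eef_rot: [0.001, 0.651, 0.759, 0.0]
force: [-0.2, 0.3, -1.0]
grip_width: 0.0271
finger_force: 0.0
```

```bash
python3 - <<'E'
from h import *
plan((40,30,300,1.571),(40,30,212,1.571))
t=snapshot("top");s=snapshot("side")
def blob(s,box):
    h=cv2.cvtColor(s["frame"],cv2.COLOR_RGB2HSV).astype(int);m=((h[...,0]<5)|(h[...,0]>172))&(h[...,1]>150)&(h[...,2]>60);w=np.zeros_like(m);x0,y0,x1,y1=box;w[y0:y1,x0:x1]=1;m=(m&w).astype('uint8')
    n,l,st,c=cv2.connectedComponentsWithStats(m)
    if n<2:return None
    i=1+st[1:,4].argmax();return c[i],st[i]
for q,b in((t,(392,195,420,222)),(s,(315,235,350,275))):
    r=blob(q,b)
    if r:print(r,(loc(onz(q,r[0],.1365))*1e3).round(1))
cv2.imwrite("pics/st.png",np.hstack([s["frame"][80:290,250:450,::-1],t["frame"][70:280,240:440,::-1]]).repeat(2,0).repeat(2,1))
E
```

```text
at [ -77.4 -153.   315.5] t 14.65 f [-0.2  0.3 -1. ] w 0.0271
(40, 30, 300, 1.571) [0.183, 0.117, 0.015] [0.002, -0.0, 1.0]
(40, 30, 212, 1.571) [0.183, 0.117, 0.103] [0.002, -0.0, 1.0]
(array([410.79761905, 208.39285714]), array([406, 204,  10,  10,  84], dtype=int32)) [ -78.4 -153.1  136.5]
(array([331.95967742, 255.16935484]), array([327, 248,  11,  15, 124], dtype=int32)) [ -79.5 -153.   136.5]
```

View pics/st.png

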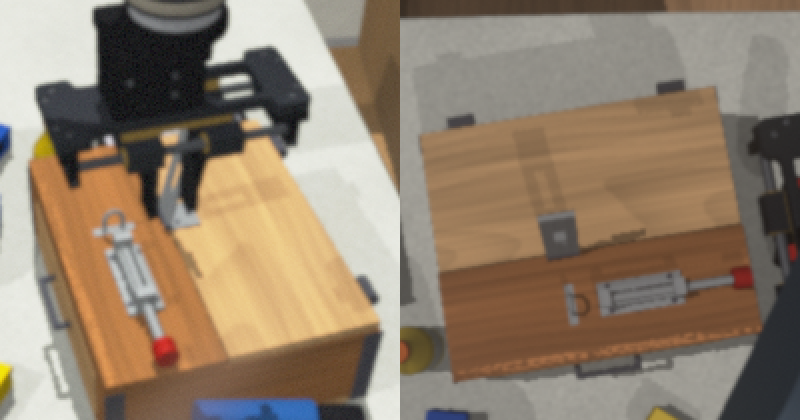

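The pin is drawn back with its knob 183 mm from the staple, the lid is shut, and the hasp stands up. Next I'll go behind the hasp.

>>> drive_tool(linear=[[0.02,0.01,0.01],[0.05,0.03,0.01],[0.08,0.05,0.01],[0.11,0.07,0.01],[0.14,0.09,0.01],[0.16,0.11,0.01],[0.183,0.117,0.01],[0.183,0.117,0.01],[0.183,0.117,0.01],[0.183,0.117,0.01],[0.183,0.117,0.01],[0.183,0.117,0.01]], turn=[[0,0,0.09],[0,0,0.18],[0,0,0.27],[0,0,0.36],[0,0,0.45],[0,0,0.54],[0,0,0.63],[0,0,0.72],[0,0,0.81],[0,0,0.9],[0,0,1],[0,0,1]], gripper=[255,255,255,255,255,255,255,255,255,255,255,255])

```text
time_s: 15.95
tool_pos: [0.6037, 0.0155, 0.3022]
eef_rot: [-0.001, 0.997, 0.076, -0.002]
force: [0.9, -1.1, 0.3]
grip_width: 0.0008
finger_force: 0.0
```

>>> drive_tool(linear=[[0,0,0],[0,0,0.03],[0,0,0.06],[0,0,0.09],[0,0,0.09],[0,0,0.09]], turn=[[0,0,0],[0,0,0],[0,0,0],[0,0,0],[0,0,0],[0,0,0]], gripper=[255,255,255,255,255,255])

```text
time_s: 16.55
tool_pos: [0.6047, 0.0153, 0.2142]
eef_rot: [-0.0, 0.997, 0.077, -0.001]
force: [-0.2, 0.4, 0.1]
grip_width: 0.0009
finger_force: 0.0
```

```bash
python3 - <<'E'
from h import *
r=90
plan(*[(-22-r*np.cos(a)+1.5*np.sin(a)+9.5,30,124.5+r*np.sin(a)+1.5*np.cos(a),1.571) for a in(1.8,1.65,1.5,1.35,1.2,1.05,.9,.75,.6,.45,.3,.15)],(-110,30,127,1.571))
E
```

```text
at [ 39.4  29.9 214.2] t 16.55 f [-0.2  0.4  0.1] w 0.0009
(np.float64(9.408959968695132), 30, np.float64(211.80548363699793), 1.571) [-0.03, -0.0, 0.002] [-0.0, 0.001, 0.0]
(np.float64(-3.8838224647130737), 30, np.float64(214.0991712276426), 1.571) [-0.043, -0.0, 0.0] [-0.0, 0.001, 0.0]
(np.float64(-17.37010567018718), 30, np.float64(214.38065459686646), 1.571) [-0.057, -0.0, -0.0] [-0.0, 0.001, 0.0]
(np.float64(-30.747016801633748), 30, np.float64(212.6436122350389), 1.571) [-0.07, -0.0, 0.002] [-0.0, 0.001, 0.0]
(np.float64(-43.71413927394978), 30, np.float64(208.92705436876537), 1.571) [-0.083, -0.0, 0.005] [-0.0, 0.001, 0.0]
(np.float64(-55.9802594718644), 30, np.float64(203.31444687529913), 1.571) [-0.095, -0.0, 0.011] [-0.0, 0.001, 0.0]
(np.float64(-67.26990677991857), 30, np.float64(195.9318368188795), 1.571) [-0.107, -0.0, 0.018] [-0.0, 0.001, 0.0]
(np.float64(-77.32954005860888), 30, np.float64(186.9450217054108), 1.571) [-0.117, -0.0, 0.027] [-0.0, 0.001, 0.0]
(np.float64(-85.9332416317785), 30, np.float64(176.5558260279177), 1.571) [-0.125, -0.0, 0.038] [-0.0, 0.001, 0.0]
(np.float64(-92.88779091057408), 30, np.float64(164.99756872353973), 1.571) [-0.132, -0.0, 0.049] [-0.0, 0.001, 0.0]
(np.float64(-98.03700371131254), 30, np.float64(152.52982333320898), 1.571) [-0.137, -0.0, 0.062] [-0.0, 0.001, 0.0]
(np.float64(-101.2652398155334), 30, np.float64(139.432588539528), 1.571) [-0.141, -0.0, 0.075] [-0.0, 0.001, 0.0]
(-110, 30, 127, 1.571) [-0.149, -0.0, 0.087] [-0.0, 0.001, 0.0]
```

>>> drive_tool(linear=[[-0.015,0,0.002],[-0.03,0,0.002],[-0.043,0,0],[-0.057,0,0],[-0.07,0,0.002],[-0.083,0,0.005],[-0.095,0,0.011],[-0.107,0,0.018],[-0.118,0,0.027],[-0.128,0,0.038],[-0.136,0,0.048],[-0.136,0,0.048]], turn=[[0,0,0],[0,0,0],[0,0,0],[0,0,0],[0,0,0],[0,0,0],[0,0,0],[0,0,0],[0,0,0],[0,0,0],[0,0,0],[0,0,0]], gripper=[255,255,255,255,255,255,255,255,255,255,255,255])

```text
time_s: 17.75
tool_pos: [0.4692, -0.0053, 0.1669]
eef_rot: [-0.0, 0.997, 0.076, -0.001]
force: [0.1, 0.8, 0.7]
grip_width: 0.0003
finger_force: 0.0
```

```bash
python3 - <<'E'
from h import *
plan((-104,30,153,1.571),(-110,30,127,1.571),(-110,30,124,1.571))
crop(snapshot("side"),255,130,385,260,4,"s3.png")
E
```

```text
at [-97.7  30.2 166.9] t 17.75 f [0.1 0.8 0.7] w 0.0003
(-104, 30, 153, 1.571) [-0.006, 0.0, 0.014] [-0.0, 0.001, -0.0]
(-110, 30, 127, 1.571) [-0.012, 0.0, 0.04] [-0.0, 0.001, -0.0]
(-110, 30, 124, 1.571) [-0.012, 0.0, 0.043] [-0.0, 0.001, -0.0]
```

View pics/s3.png

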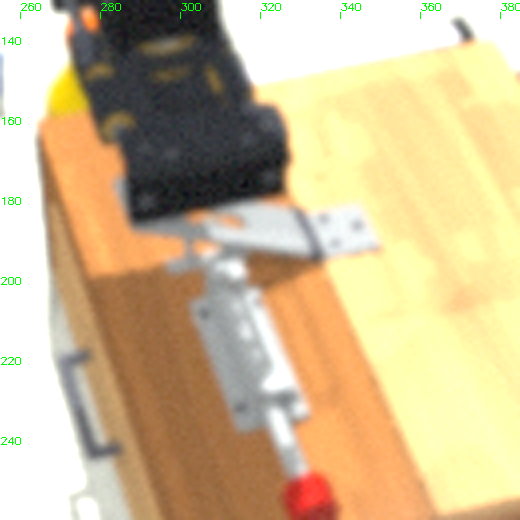

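The hasp leaf (285–330, 185) has swung over the staple, which is coming through its slot. The pin is clear. Next: press the leaf down to the deck.

>>> drive_tool(linear=[[-0.004,0,0.008],[-0.007,0,0.016],[-0.009,0,0.023],[-0.011,0,0.029],[-0.012,0,0.034],[-0.012,0,0.038],[-0.012,0,0.04],[-0.012,0,0.04]], turn=[[0,0,0],[0,0,0],[0,0,0],[0,0,0],[0,0,0],[0,0,0],[0,0,0],[0,0,0]], gripper=[255,255,255,255,255,255,255,255])

```text
time_s: 18.6
tool_pos: [0.4584, -0.0071, 0.1264]
eef_rot: [-0.0, 0.997, 0.076, -0.0]
force: [-0.2, 1.1, -0.6]
grip_width: 0.0003
finger_force: 0.0
```

```bash
python3 - <<'E'
from h import *
plan((-110,30,124,1.571))
E
```

```text
at [-108.6   30.1  126.4] t 18.6 f [-0.2  1.1 -0.6] w 0.0003
(-110, 30, 124, 1.571) [-0.001, 0.0, 0.002] [-0.0, 0.0, -0.0]
```

>>> drive_tool(linear=[[0,0,0.001],[0,0,0.002],[0,0,0.003],[0,0,0.004],[0,0,0.004]], turn=[[0,0,0],[0,0,0],[0,0,0],[0,0,0],[0,0,0]], gripper=[255,255,255,255,255])

```text
time_s: 19.1
tool_pos: [0.4587, -0.0072, 0.1257]
eef_rot: [0.0, 0.997, 0.077, 0.001]
force: [-6.6, 1.1, 29.5]
grip_width: 0.0005
finger_force: 14.8
```

>>> drive_tool(linear=[[0,0,-0.02],[0,0,-0.06],[0,0,-0.1],[0.005,0.02,-0.1],[0.01,0.05,-0.1],[0.02,0.08,-0.1],[0.03,0.11,-0.1],[0.03,0.14,-0.1],[0.031,0.17,-0.1],[0.031,0.2,-0.1],[0.031,0.215,-0.1],[0.031,0.215,-0.1]], turn=[[0,0,0],[0,0,-0.09],[0,0,-0.18],[0,0,-0.27],[0,0,-0.36],[0,0,-0.45],[0,0,-0.54],[0,0,-0.63],[0,0,-0.72],[0,0,-0.81],[0,0,-0.9],[0,0,-1]], gripper=[255,255,255,255,255,255,255,255,255,255,255,255])

```text
time_s: 20.3
tool_pos: [0.5225, -0.2178, 0.2224]
eef_rot: [0.001, 0.652, 0.758, -0.0]
force: [-0.1, 0.5, -0.4]
grip_width: 0.0008
finger_force: 0.0
```

```bash
python3 - <<'E'
from h import *
plan((-77,-185,220,0),(-77,-185,128,0))
s=snapshot("side");crop(s,255,130,385,260,4,"s4.png")
h=cv2.cvtColor(s["frame"],cv2.COLOR_RGB2HSV).astype(int);m=((h[...,0]<5)|(h[...,0]>172))&(h[...,1]>150)&(h[...,2]>60);m[:235]=0;m[275:]=0;m[:,:315]=0;m[:,350:]=0
if m.any():
    v,u=np.nonzero(m);print(len(u),(loc(onz(s,(u.mean(),v.mean()),.1365))*1e3).round(1))
E
```

```text
at [ -77.3 -187.9  222.4] t 20.3 f [-0.1  0.5 -0.4] w 0.0008
(-77, -185, 220, 0) [0.003, 0.0, 0.002] [0.001, 0.001, -0.002]
(-77, -185, 128, 0) [0.003, 0.0, 0.094] [0.001, 0.001, -0.002]
123 [ -79.7 -153.6  136.5]
```

View pics/s4.png

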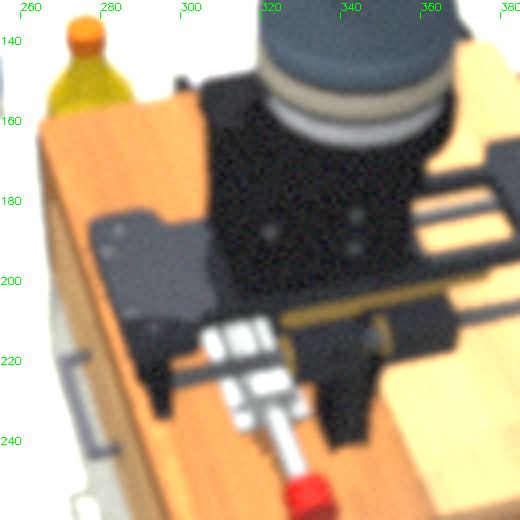

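The gripper hides the hasp here. The knob is at (331,254), still at y −153. Next: go down behind the knob.

>>> drive_tool(linear=[[0,0,0],[0,0,0.03],[0,0,0.06],[0,0,0.085],[0,0,0.092],[0,0,0.092],[0,0,0.092]], turn=[[0,0,0],[0,0,0],[0,0,0],[0,0,0],[0,0,0],[0,0,0],[0,0,0]], gripper=[255,255,255,255,255,255,255])

```text
time_s: 21.05
tool_pos: [0.5226, -0.2151, 0.1315]
eef_rot: [0.001, 0.654, 0.756, 0.0]
force: [-0.1, -0.3, 0.5]
grip_width: 0.0005
finger_force: 0.0
```

```bash
python3 - <<'E'
from h import *
plan((-77,-135,128,0),(-77,-121.5,128,0))
t=snapshot("top");print([proj(t,O+C@np.array(p)).round(0).tolist() for p in((-.112,.03,.126),(-.132,.03,.13),(-.04,.03,.126),(-.077,.03,.149))])
g=t["frame"].astype(int)
for x in(-.04,-.06,-.077,-.095,-.105,-.115,-.125,-.136):
    u,v=proj(t,O+C@np.array((x,.042,.126))).round().astype(int);u2,v2=proj(t,O+C@np.array((x,.018,.126))).round().astype(int);print(x,g[v,u],g[v2,u2])
E
```

```text
at [ -76.8 -185.3  131.5] t 21.05 f [-0.1 -0.3  0.5] w 0.0005
(-77, -135, 128, 0) [0.05, -0.001, 0.003] [0.001, 0.001, -0.005]
(-77, -121.5, 128, 0) [0.064, -0.001, 0.003] [0.001, 0.001, -0.005]
[[328.0, 238.0], [330.0, 247.0], [323.0, 205.0], [325.0, 222.0]]
-0.04 [135 133 133] [135 134 133]
-0.06 [136 134 134] [136 134 133]
-0.077 [134 133 132] [101  99  98]
-0.095 [134 133 132] [134 133 132]
-0.105 [134 133 133] [135 134 133]
-0.115 [135 134 133] [135 134 134]
-0.125 [116 115 115] [116 115 114]
-0.136 [128  87  59] [117  81  56]
```

Top-view colours confirm the hasp lies flat: steel from x −40 to about −130 mm, wood beyond. Next: push the pin.

>>> drive_tool(linear=[[0.008,0,0.002],[0.014,0,0.002],[0.02,0,0.002],[0.026,0,0.002],[0.032,0,0.002],[0.038,0,0.002],[0.044,0,0.002],[0.05,0,0.002],[0.054,0,0.002],[0.057,0,0.002],[0.057,0,0.002]], turn=[[0,0,0],[0,0,0],[0,0,0],[0,0,0],[0,0,0],[0,0,0],[0,0,0],[0,0,0],[0,0,0],[0,0,0],[0,0,0]], gripper=[255,255,255,255,255,255,255,255,255,255,255])

```text
time_s: 22.2
tool_pos: [0.5133, -0.158, 0.1284]
eef_rot: [-0.0, 0.654, 0.757, 0.0]
force: [0.1, 0.1, -0.3]
grip_width: 0.0006
finger_force: 0.0
```

>>> drive_tool(linear=[[0.002,0,0],[0.004,0,0],[0.006,0,0],[0.007,0,0],[0.007,0,0]], turn=[[0,0,0],[0,0,0],[0,0,0],[0,0,0],[0,0,0]], gripper=[255,255,255,255,255])

```text
time_s: 22.7
tool_pos: [0.5125, -0.1515, 0.1286]
eef_rot: [-0.0, 0.654, 0.757, 0.0]
force: [0.3, 1.4, 0.8]
grip_width: 0.0004
finger_force: 0.0
```

```bash
python3 - <<'E'
from h import *
plan((-77,-121.5,128,0))
E
```

```text
at [ -77.1 -120.9  128.6] t 22.7 f [0.3 1.4 0.8] w 0.0004
(-77, -121.5, 128, 0) [-0.001, 0.0, 0.001] [-0.0, -0.0, -0.005]
```

>>> drive_tool(linear=[[0.001,0,0],[0.002,0,0],[0.003,0,0],[0.003,0,0]], turn=[[0,0,0],[0,0,0],[0,0,0],[0,0,0]], gripper=[255,255,255,255])

```text
time_s: 23.1
tool_pos: [0.5127, -0.1513, 0.1287]
eef_rot: [0.002, 0.653, 0.757, -0.001]
force: [-1.2, -8.0, -2.1]
grip_width: 0.0001
finger_force: 3.8
```

>>> drive_tool(linear=[[0.001,0,0],[0.002,0,0],[0.002,0,0]], turn=[[0,0,0],[0,0,0],[0,0,0]], gripper=[255,255,255])

```text
time_s: 23.4
tool_pos: [0.5128, -0.1511, 0.1288]
eef_rot: [0.003, 0.653, 0.757, -0.002]
force: [-2.0, -12.7, -3.5]
grip_width: 0.0007
finger_force: 6.1
```

```bash
python3 - <<'E'
from h import *
plan((-77,-121.5,128,0))
for n,b in(("side",(310,220,345,260)),("top",(375,195,410,225))):
    s=snapshot(n);h=cv2.cvtColor(s["frame"],cv2.COLOR_RGB2HSV).astype(int);m=((h[...,0]<5)|(h[...,0]>172))&(h[...,1]>150)&(h[...,2]>60)
    w=np.zeros_like(m);w[b[1]:b[3],b[0]:b[2]]=1;v,u=np.nonzero(m&w)
    if len(u):print(n,len(u),(loc(onz(s,(u.mean(),v.mean()),.1365))*1e3).round(1))
E
```

```text
at [ -76.7 -120.6  128.8] t 23.4 f [ -2.  -12.7  -3.5] w 0.0007
(-77, -121.5, 128, 0) [-0.001, -0.0, 0.001] [0.001, 0.005, -0.003]
side 14 [ -86.3 -104.3  136.5]
```

The pin stopped hard at the expected spot. Next: back off and check.

>>> drive_tool(linear=[[-0.01,0,0],[-0.03,0,0],[-0.04,0,-0.01],[-0.06,0,-0.05],[-0.08,0,-0.1],[-0.1,-0.03,-0.14],[-0.11,-0.08,-0.17],[-0.12,-0.12,-0.18],[-0.12,-0.15,-0.18],[-0.12,-0.15,-0.18],[-0.12,-0.15,-0.18]], turn=[[0,0,0],[0,0,0],[0,0,0],[0,0,0],[0,0,0],[0,0,0],[0,0,0],[0,0,0],[0,0,0],[0,0,0],[0,0,0]], gripper=[255,255,255,255,255,255,255,255,255,255,255])

```text
time_s: 24.6
tool_pos: [0.3805, -0.2878, 0.3095]
eef_rot: [0.001, 0.655, 0.756, 0.0]
force: [0.3, 0.1, 0.0]
grip_width: 0.0005
finger_force: 0.0
```

```bash
python3 - <<'E'
from h import *
plan()
for n,b in(("side",(310,220,345,260)),("top",(375,195,410,225))):
    s=snapshot(n);g=s["frame"];h=cv2.cvtColor(g,cv2.COLOR_RGB2HSV).astype(int);m=((h[...,0]<5)|(h[...,0]>172))&(h[...,1]>150)&(h[...,2]>60)
    w=np.zeros_like(m);w[b[1]:b[3],b[0]:b[2]]=1;v,u=np.nonzero(m&w)
    if len(u):print(n,len(u),(loc(onz(s,(u.mean(),v.mean()),.1365))*1e3).round(1))
    for p in((-77,48,133),(-77,20,133),(-110,30,126),(-126,30,127),(-137,30,120),(-30,30,126),(60,0,120),(60,95,120)):
        u,v=proj(s,O+C@(np.array(p)/1e3)).round().astype(int);print(p,(u,v),g[v,u])
E
```

```text
at [-228.3 -235.4  309.5] t 24.6 f [0.3 0.1 0. ] w 0.0005
side 118 [ -79.3 -101.3  136.5]
(-77, 48, 133) (np.int64(304), np.int64(186)) [62 67 73]
(-77, 20, 133) (np.int64(308), np.int64(194)) [41 46 47]
(-110, 30, 126) (np.int64(291), np.int64(197)) [195 199 199]
(-126, 30, 127) (np.int64(284), np.int64(198)) [119 102  76]
(-137, 30, 120) (np.int64(279), np.int64(201)) [160 112  64]
(-30, 30, 126) (np.int64(328), np.int64(189)) [194 198 198]
(60, 0, 120) (np.int64(373), np.int64(192)) [228 188 129]
(60, 95, 120) (np.int64(358), np.int64(165)) [227 186 125]
top 80 [ -78.6 -102.3  136.5]
(-77, 48, 133) (np.int64(317), np.int64(223)) [102  99  97]
(-77, 20, 133) (np.int64(330), np.int64(221)) [99 97 97]
(-110, 30, 126) (np.int64(328), np.int64(237)) [108 107 107]
(-126, 30, 127) (np.int64(329), np.int64(245)) [98 96 96]
(-137, 30, 120) (np.int64(330), np.int64(249)) [109  73  50]
(-30, 30, 126) (np.int64(322), np.int64(200)) [106 105 104]
(60, 0, 120) (np.int64(329), np.int64(158)) [131 103  73]
(60, 95, 120) (np.int64(287), np.int64(165)) [130 102  74]
```

```bash
python3 -c "
from plant import bot
print(bot.hand_in())"
```

```text
the job is handed in; nothing more can be done
None
```

The job is handed in at about 25 s of the 72 s: the screw box is in the well, the lid is shut, the hasp lies flat over its staple, and the pin is fully home with its knob at the guide (measured 132 mm from the staple); the drill, glue bottle and spirit level were never approached, though I did not re-measure their positions at the end.

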